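# Load the slide rack into the green staining jar

### The arm

A 7-joint arm with a two-finger parallel gripper is mounted at the origin on the work surface. World frame = base frame: x ahead of the robot, y to its left, z up, the work surface at z = 0. Lengths are in mm, angles in rad, forces in N, time in s.
With the tool pointing down it reaches from about 400 to 875 mm from the base axis. Payload 4.4 kg.
Tool frame: the origin (TCP) lies midway between the tips of the shut fingers; the grasp point (between the pads) lies 19 mm behind it; z points along the fingers, y is the line along which they close (so a half turn about z gives the same grasp; the last joint's range is limited). The gripper opens to 85 mm and grips with 20 to 120 N. Pads are 22 mm wide; open, the fingers measure 114 mm over their backs; the gripper's body (76 mm by 85 mm) begins 54 mm behind the grasp point. The pads swing forward as they close: fully open they stand 13 mm farther back than shut.
Start: joints at [-1.366, 0.628, 0.038, 1.517, -0.027, 0.996, -0.02], TCP at [173.852, 626.333, 231.313] pointing down, gripper open.
Joint ranges: [-3.06, 3.06], [-0.37, 2.12], [-1.25, 1.32], [0.18, 2.47], [-1.1, 4.24], [0.23, 1.98], [-2.94, 2.94]. Speed limits (rad/s): [2.57, 2.57, 3.14, 3.14, 3.14, 3.14, 3.14].

### API

Orientations are given as [roll, pitch, yaw] about the fixed x, y, z axes, in that order (R = Rz(yaw) Ry(pitch) Rx(roll)).
In Python, from cell import telemetry, eyes, ctrl, finder gives the robot as it stands.
- The arm moves only by the tool move_arm, never from a script. Its argument "steps" is a list of rows, each a list of 7 numbers: the turn, a rotation vector about the world's x, y, z in degrees, then the shift along the world's x, y, z in m, then the finger opening in m, from 0 to 0.0854. A call has 1 to 5 rows; each row shifts and turns the commanded pose from where the row before left it; what a row does not reach is not made up. A row lasts 1/10 s, in which the tool goes at most 50 mm and 8.59 degrees, less where a joint would pass 70% of its speed; a pose out of reach is approached as far as the arm can. A call with a gripper value outside its range is refused whole. The fingers move at their own pace and stop on an object; the grip force is fixed at half the most. Time passes only in rows, so rows that do not move let the fingers close. It gives the time, the measured TCP pose, the force, the opening and the grip force at its end, in the units of the state.
- telemetry.read_state(): the state, without advancing time (a new reading comes with each control period).
- eyes.get_image(name): name is "scene" or "top" or "wrist"; returns (picture, depth): 420x560x3 uint8, blue, green, red; 420x560 float32, mm along the optical axis (not along the pixel's ray), 0 where there is no reading.
- eyes.calibration(name): a dict with "fx", "fy", "cx", "cy" (pixels), "position" and "attitude" of the camera in the world. Camera axes: x right, y down, z forward; pixel columns grow to the right and rows downward; lengths in mm; the calibration is good to about 2 mm. A picture is of the moment at which its call begins: read the wrist's pose just before it. calibration takes no time and is no camera call; for the wrist camera it gives the pose at the moment of the call.
- ctrl.finish_job(): hands the job in; it is judged then, once.
Trained networks look in the newest picture that a camera, given by its name, has taken for a name from the list of things; names that differ only in an ending like _2 or _b are one class to them, and where a whole thing is asked for, a point or a joint stands for the part that bears it (a point fixed in the world has none). Each returns a list of dicts, best first, with "confidence" (0 to 1); they miss things now and then, are a little off and sometimes report something else, mostly with a low value. They report only what shows in the picture. A call takes as long as a camera call. They do not tell look-alikes from the thing itself.
- finder.boxes_of(camera, name): "location" ([x, y, z] in mm, in the coordinates of the camera as it stood for that picture, good to about 4 mm: the middle of the surface that is visible of it).
- finder.cut_out(camera, name): "mask" (420x560 bool, what is visible of it).
- finder.pinpoint(camera, name): "location" ([x, y, z] in mm, in the coordinates of the camera as it stood for that picture, good to about 4 mm: a listed point, or the origin of a listed thing).
The state is a dict: "clock": time; "qpos": joint angles; "qd": joint speeds; "tau": joint torques, N m; "eef_pos": TCP position; "tool_rot": TCP orientation; "force": force on the tool from outside, world axes, zero at the start; "torque": the same for the moment, N m; "width": finger opening in mm; "gripper_force": force on a finger pad.
Only numpy, scipy, OpenCV 4.12 (cv2) and the standard library are available. Lean on these libraries where they do the work, as an engineer would, in place of code of your own. Each camera call takes 0.05 s, during which the arm holds its last target. There are 200 camera calls.

### The job

Lift the loose lid off the green staining jar and set it down flat inside the black drip tray, skirt side down. Then pick up the slide rack by its black grip and stand it upright in the open green jar, all the way down on the jar's floor, and let go. Drop neither the lid nor the rack, keep the slides upright while you carry them, and leave the three jars and the other things on the bench where they are.

Things in the scene. Friction and masses are not known exactly. Their poses are not given: they have to be found in the camera images.
- lid_mid (a point): Centre of the loose green slip-on lid, 72 x 84 mm (x, y), 42 high, 60 g. Relative to this point: skirt's lower edge 21 mm below (skirt 10 deep, 2.5 mm play round the jar), plate's top 7 mm below; upright bar grip 14 mm thick in x, 46 long in y, from 7 below to 21 above. Starts resting on the jar's rim, 103 mm above the bench; lifts straight off. z up.
- green_jar: Green rectangular staining jar, loose on the bench, 62 x 74 mm outside (x, y), 92 high, 300 g, open on top once the lid is off. Mouth 56 (x) by 68 mm (y), walls 3 mm; inner floor 4 mm above its underside. Origin: centre of its underside, z up. Its place among the three jars and its yaw vary.
- rack_mid (a point): Centre of the slide rack standing loose on the pad: grey frame with glass slides, 44 x 56 mm (x, y), 78 high; two steel rods rise to a black upright grip. 166 high over all, 170 g. This point is 83 mm above its underside. Grip: 14 mm thick in x, 34 wide in y, 31 to 83 mm above this point. Fits the jar with x along the jar's x, either way round, 6 mm play a side. z up.
- drip_tray: Shallow black plastic drip tray, loose on the bench, 108 x 122 mm outside (x, y), walls 3 mm thick and 14 high, inside 102 x 116 mm, 250 g. Inner floor 3 mm above its underside. Origin: centre of its underside, z up. The lid fits with its x roughly along the tray's x, either way round, 15 mm play a side.
- pad: Thin absorbent blotting pad, blue border and white middle, 130 x 150 x 4 mm, fixed to the bench. Origin: centre of its underside. The rack stands on it.
- yellow_jar: Yellow staining jar with its lid on, one piece, 72 x 84 x 124 mm; leave it alone. Origin: centre of its underside.
- blue_jar: Blue staining jar with its lid on, one piece, 72 x 84 x 124 mm; leave it alone. Origin: centre of its underside.
- timer: White bench timer lying on the bench, 62 x 62 x 22 mm; leave it alone. Origin: centre of its underside.
- slide_box: Orange slide storage box, 170 x 92 x 32 mm (x by y by z); leave it alone. Origin: centre of its underside.
- wash_bottle: White wash bottle with a red cap and bent spout, 72 mm diameter, 195 mm high; leave it alone. Origin: centre of its underside.
Things that resemble listed ones, but are neither listed nor needed, are in the scene too. Of the things that look like the part that bears rack_mid, the smaller one is meant.

How it is judged:
By the outcome, as a careful person would: the job done as asked, in the order asked, and still so for the second after the job is handed in, with the robot touching nothing.
It also fails if it takes over 66 s, if anything falls off the work surface, if the arm or the gripper's body presses on something with over 40 N, if the wrist force passes 120 N, or if a joint passes its speed limit or range.

## Working session

There is one attempt and no reset: what is moved stays moved. The work goes in short steps, Python scripts to look and compute and a tool call to move; the robot and the scene stay as the last step left them, time stands still between calls to the robot, and variables do not carry over. Pictures are saved under pics/ and viewed, at most 10 in all, crops included, and the job is handed in when it is done.

Besides the shell and the picture viewer there is one more tool, called after "Emit:" by a JSON object that holds its "fn" and its "kwargs". move_arm: Moves the arm, as the interface text tells. Its arguments: {"type":"object","properties":{"steps":{"type":"array"}},"required":["steps"]}

```bash
mkdir -p pics
cat > h.py <<'E'
import numpy as np, cv2
from cell import telemetry, eyes, ctrl, finder
from scipy.spatial.transform import Rotation as R
def cal(n):
    c=eyes.calibration(n); a=np.array(c["attitude"],float)
    M=a if a.shape==(3,3) else R.from_euler('xyz',a).as_matrix()
    return c,M,np.array(c["position"],float)
def w(n,p):
    c,M,t=cal(n); return M@np.array(p)+t
def cloud(n,d):
    c,M,t=cal(n); v,u=np.mgrid[:420,:560]
    P=np.stack([(u-c["cx"])/c["fx"]*d,(v-c["cy"])/c["fy"]*d,d],-1)@M.T+t
    P[d<=0]=np.nan
    return P
E
python3 - <<'E'
from h import *
print(eyes.calibration("top"),eyes.calibration("scene")["position"])
for n in("top","scene"):
    p,d=eyes.get_image(n); cv2.imwrite(f"pics/{n}.png",p); np.savez(f"{n}.npz",p=p,d=d)
    for o in("lid_mid","green_jar","rack_mid","drip_tray","pad","timer","yellow_jar","blue_jar","slide_box","wash_bottle"):
        print(n,o,[(round(x["confidence"],2),w(n,x["location"]).round().tolist()) for x in finder.pinpoint(n,o)[:4]])
print(telemetry.read_state())
E
```

```text
{'fx': 465.9859799364297, 'fy': 465.9859799364297, 'cx': 272.12747987139534, 'cy': 213.04255327826655, 'position': array([ 302.39954841,  -11.05828915, 1532.76030711]), 'attitude': array([-2.97459889, -0.00602393, -1.54402405])} [1625.5336798  -148.26035223 1015.15083247]
top lid_mid [(0.71, [632.0, 11.0, 103.0]), (0.47, [641.0, 455.0, -1.0])]
top green_jar [(0.58, [632.0, 12.0, 0.0])]
top rack_mid [(0.85, [398.0, -315.0, 117.0]), (0.59, [423.0, -129.0, 86.0])]
top drip_tray [(0.58, [459.0, 144.0, -6.0]), (0.39, [642.0, 455.0, -0.0])]
top pad [(0.71, [422.0, -137.0, 0.0])]
top timer []
top yellow_jar [(0.88, [645.0, -194.0, -1.0])]
top blue_jar [(0.86, [646.0, 174.0, -0.0])]
top slide_box [(0.63, [642.0, 454.0, 2.0]), (0.47, [456.0, 145.0, -6.0])]
top wash_bottle [(0.75, [563.0, -404.0, -2.0]), (0.28, [648.0, 175.0, 0.0]), (0.24, [637.0, 454.0, -1.0])]
scene lid_mid [(0.98, [632.0, 8.0, 109.0])]
scene green_jar [(0.98, [632.0, 9.0, 2.0])]
scene rack_mid [(0.85, [396.0, -313.0, 117.0])]
scene drip_tray [(0.8, [462.0, 150.0, 2.0])]
scene pad [(0.77, [422.0, -136.0, 1.0])]
scene timer [
[... 256 characters left out ...]
.1, 'qpos': array([-1.36579859,  0.62839117,  0.03852572,  1.51737952, -0.0269859 ,
        0.9963207 , -0.01998937]), 'qd': array([-1.64550517e-03, -9.57339494e-05, -3.65942722e-04, -3.36582112e-04,
        7.65279939e-04, -8.32256065e-04, -8.04521188e-04]), 'tau': array([ 6.61811555e-04, -5.63290143e+01,  1.22625824e+00, -1.93782771e+01,
        1.11160075e-02,  1.57265360e-03, -2.11349965e-05]), 'eef_pos': array([173.87219498, 626.33330811, 231.32619113]), 'tool_rot': array([ 3.14157266e+00, -1.04922457e-05,  2.87076786e+00]), 'force': array([ 0.23246335, -0.22183645,  1.6311031 ]), 'torque': array([ 0.05449286, -0.03996267,  0.01892169]), 'gripper_force': 0.0, 'width': 85.40310174734395}
```

Run:
```python
from h import *
P={n:cloud(n,np.load(n+".npz")["d"]) for n in("top","scene")}
def sl(name,c,r,z0,z1,ns=("top","scene")):
    for n in ns:
        Q=P[n].reshape(-1,3); m=(abs(Q[:,0]-c[0])<r)&(abs(Q[:,1]-c[1])<r)&(Q[:,2]>z0)&(Q[:,2]<z1)
        q=Q[m]
        if len(q)<5: print(name,n,len(q)); continue
        print(name,n,len(q),np.round(np.median(q[:,2]),1),[np.round(x,1) for x in cv2.minAreaRect(q[:,:2].astype(np.float32))])
sl("lid plate",(632,10),65,85,103); sl("lid grip",(632,10),65,112,135)
sl("tray rim",(460,148),90,9,22); sl("tray floor",(460,148),45,-4,8)
sl("rack grip",(422,-132),60,135,180); sl("rack frame",(422,-132),60,60,95)
sl("pad",(422,-136),100,1.5,10); sl("timer",(493,-9),50,15,30)
sl("bigger",(398,-315),60,180,280)
a,b=cv2.imread("pics/top.png"),cv2.imread("pics/scene.png")
cv2.imwrite("pics/a.png",np.vstack([a,b])[:, :] if 0 else cv2.resize(np.hstack([a,b]),(800,300)))
cv2.imwrite("pics/top2.png",cv2.resize(a,(784,588)))
```

```text
lid plate top 516 95.0 [array([629.9,   6.8]), array([84.1, 73.8]), np.float64(70.7)]
lid plate scene 491 96.8 [array([632.8,  10. ]), array([86.7, 77.7]), np.float64(67.7)]
lid grip top 70 122.0 [array([629.7,   7.1]), array([45.5, 15.6]), np.float64(71.6)]
lid grip scene 110 123.1 [array([634.2,   9.7]), array([46.5, 18.1]), np.float64(73.5)]
tray rim top 257 12.9 [array([457.1, 144.9]), array([114.1, 128. ]), np.float64(0.7)]
tray rim scene 324 14.0 [array([457.1, 148.2]), array([123.1, 130.2]), np.float64(1.2)]
tray floor top 684 2.2 [array([460.1, 148. ]), array([89.7, 89.9]), np.float64(0.2)]
tray floor scene 445 4.4 [array([459.6, 147.9]), array([89.6, 89.2]), np.float64(90.0)]
rack grip top 64 167.4 [array([ 418.3, -131.4]), array([33.3, 13.7]), np.float64(87.9)]
rack grip scene 137 158.7 [array([ 422.5, -128.7]), array([19.3, 33.7]), np.float64(7.8)]
rack frame top 110 75.0 [array([ 418.3, -131.9]), array([56.7, 43.6]), np.float64(88.1)]
rack frame scene 141 74.7 [array([ 420.4, -128.8]), array([56.3, 54.5]), np.float64(88.6)]
pad top 1369 3.8 [array([ 422. , -134.8]), array([199.5, 197.4]), np.float64(0.1)]
pad scene 1495 4.3 [array([ 421.7, -135.7]), array([199. , 199.4]), np.float64(89.4)]
timer top 328 21.3 [array([489.2,  -9.8]), array([61.4, 61.1]), np.float64(87.9)]
timer scene 223 23.4 [array([492. ,  -6.8]), array([66.2, 61.7]), np.float64(0.4)]
bigger top 181 228.3 [array([ 396.4, -311.5]), array([47.2, 20.1]), np.float64(0.0)]
bigger scene 186 218.9 [array([ 401.9, -309.4]), array([48.9, 20.4]), np.float64(1.1)]
```

View pics/top2.png

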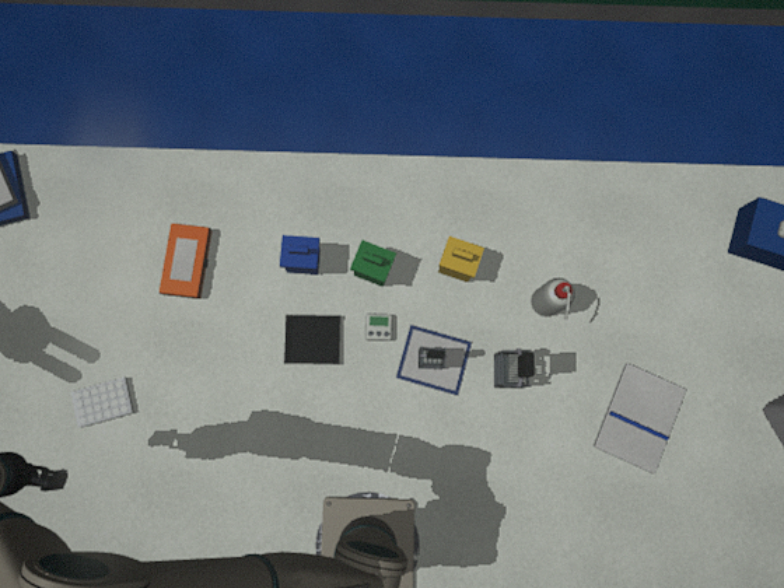

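View pics/scene.png

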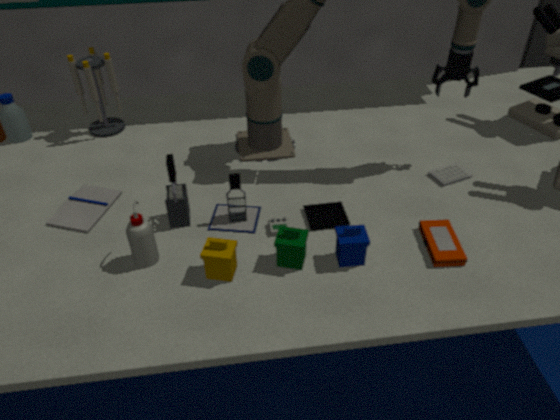

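The top view shows the green jar at (372,262), scaled, with the tray at (313,340) and the small rack on the pad at (433,357). The scene view agrees. The lid yaw is about -19° and the rack yaw about -2°. I'm moving towards the lid now.

Emit:
{"fn": "move_arm", "kwargs": {"steps": [[0,0,-5.8,0.0285,-0.0385,0.002,0.0854],[0,0,-5.8,0.0285,-0.0385,0.002,0.0854],[0,0,-5.8,0.0285,-0.0385,0.002,0.0854],[0,0,-5.8,0.0285,-0.0385,0.002,0.0854],[0,0,-5.8,0.0285,-0.0385,0.002,0.0854]]}}

```text
clock: 1.6
eef_pos: [317.3, 432.3, 241.7]
tool_rot: [3.141, -0.0, 2.361]
force: [0.5, 0.5, 0.1]
width: 85.0
gripper_force: 0.0
```

Emit:
{"fn": "move_arm", "kwargs": {"steps": [[0,0,-5.8,0.0285,-0.0385,0.002,0.0854],[0,0,-5.8,0.0285,-0.0385,0.002,0.0854],[0,0,-5.8,0.0285,-0.0385,0.002,0.0854],[0,0,-5.8,0.0285,-0.0385,0.002,0.0854],[0,0,-5.8,0.0285,-0.0385,0.002,0.0854]]}}

```text
clock: 2.1
eef_pos: [459.8, 239.9, 251.8]
tool_rot: [3.141, -0.001, 1.855]
force: [1.1, 0.8, -0.0]
width: 85.6
gripper_force: 0.0
```

Emit:
{"fn": "move_arm", "kwargs": {"steps": [[0,0,-5.8,0.0285,-0.0385,0.002,0.0854],[0,0,-5.8,0.0285,-0.0385,0.002,0.0854],[0,0,-5.8,0.0285,-0.0385,0.002,0.0854],[0,0,-5.8,0.0285,-0.0385,0.002,0.0854],[0,0,-5.8,0.0285,-0.0385,0.002,0.0854]]}}

```text
clock: 2.6
eef_pos: [602.4, 47.4, 261.7]
tool_rot: [3.141, -0.001, 1.349]
force: [0.5, 0.4, -0.2]
width: 85.1
gripper_force: 0.0
```

Emit:
{"fn": "move_arm", "kwargs": {"steps": [[0,0,-5.8,0.0285,-0.0385,0.0,0.0854],[0,0,0,0,0,0,0.0854],[0,0,0,0,0,0,0.0854]]}}

```text
clock: 2.9
eef_pos: [630.0, 9.1, 260.9]
tool_rot: [-3.141, 0.0, 1.249]
force: [-0.9, 1.0, -0.1]
width: 85.6
gripper_force: 0.0
```

```bash
cat >> h.py <<'E'
def wr(f,shots=(("grip",(632,9),60,112,135),)):
    s=telemetry.read_state(); print(s["clock"],s["eef_pos"].round(1),np.degrees(s["tool_rot"]).round(1),s["qpos"].round(2),s["force"].round(1),s["width"])
    c,M,t=cal("wrist"); p,d=eyes.get_image("wrist"); cv2.imwrite(f"pics/{f}.png",p)
    Q=cloud("wrist",d).reshape(-1,3)
    for name,ce,r,z0,z1 in shots:
        q=Q[(abs(Q[:,0]-ce[0])<r)&(abs(Q[:,1]-ce[1])<r)&(Q[:,2]>z0)&(Q[:,2]<z1)]
        print(name,len(q), (q[:,2].min().round(1),np.median(q[:,2]).round(1),q[:,2].max().round(1),[np.round(x,1) for x in cv2.minAreaRect(q[:,:2].astype(np.float32))]) if len(q)>5 else '')
    return Q
E
python3 - <<'E'
from h import *
wr("w1",(("grip",(632,9),50,112,135),("plate",(632,9),65,85,103)))
print(cal("wrist")[2])
E
```

```text
2.9 [630.    9.1 260.9] [-180.     0.    71.6] [-0.36  0.62  0.51  1.55 -0.33  1.06 -0.09] [-0.9  1.  -0.1] 85.63295281004643
grip 897 (np.float64(112.1), np.float64(123.1), np.float64(125.3), [array([630.7,   7.7]), array([46.2, 14. ]), np.float64(70.0)])
plate 6282 (np.float64(85.0), np.float64(95.5), np.float64(102.4), [array([630.8,   7.3]), array([84.8, 71.7]), np.float64(70.2)])
[653.54952675  84.62142453 402.946145  ]
```

View pics/w1.png

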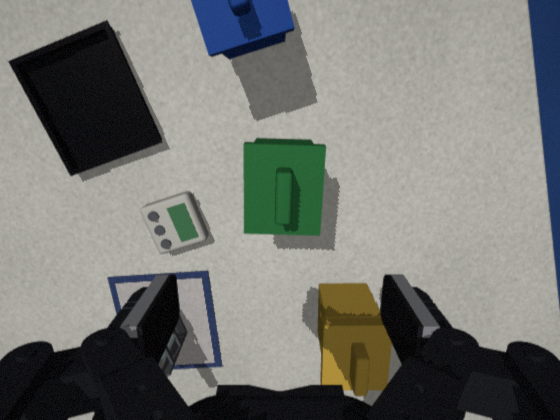

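The wrist view shows the green lid at (284,188) with its grip parallel to the pads. The centre is (630.8, 7.5), the yaw -20° and the top z 123–124, all as expected. I'm descending now.

Emit:
{"fn": "move_arm", "kwargs": {"steps": [[0,0,-1.6,0.001,-0.0016,-0.04,0.055],[0,0,0,0,0,-0.04,0.055],[0,0,0,0,0,-0.04,0.055],[0,0,0,0,0,-0.03,0.055],[0,0,0,0,0,-0.01,0.055]]}}

```text
clock: 3.45
eef_pos: [627.9, 11.6, 98.2]
tool_rot: [-3.135, 0.001, 1.226]
force: [-0.7, 0.1, 0.4]
width: 54.8
gripper_force: 0.0
```

Emit:
{"fn": "move_arm", "kwargs": {"steps": [[0,0,0,0,0,0.0,0.03],[0,0,0,0,0,0,0.0],[0,0,0,0,0,0,0.0],[0,0,0,0,0,0,0.0],[0,0,0,0,0,0,0.0]]}}

```text
clock: 3.95
eef_pos: [632.4, 8.9, 103.6]
tool_rot: [3.138, -0.002, 1.223]
force: [-1.3, 1.3, 7.2]
width: 12.8
gripper_force: 60.0
```

Emit:
{"fn": "move_arm", "kwargs": {"steps": [[0,0,0,0,0,0.0,0.0],[0,0,0,0,0,0,0.0],[0,0,0,0,0,0,0.0]]}}

```text
clock: 4.25
eef_pos: [632.4, 8.9, 103.6]
tool_rot: [3.138, -0.002, 1.223]
force: [-0.6, 1.3, 6.7]
width: 12.5
gripper_force: 60.1
```

Emit:
{"fn": "move_arm", "kwargs": {"steps": [[0,0,0,0,0,0.01,0.0],[0,0,0,0,0,0.015,0.0],[0,0,0,0,0,0.02,0.0],[0,0,0,0,0,0.02,0.0],[0,0,0,0,0,0,0.0]]}}

```text
clock: 4.75
eef_pos: [633.1, 8.2, 170.3]
tool_rot: [3.135, -0.002, 1.223]
force: [0.9, 0.6, -1.5]
width: 12.4
gripper_force: 59.1
```

Run:
```python
from h import *
Q=wr("w2",(("lid grip",(632,9),60,170,200),("plate",(632,9),65,150,169),("rim",(632,9),60,80,100),("tray",(458,147),90,8,20)))
```

```text
4.75 [633.1   8.2 170.3] [ 1.796e+02 -1.000e-01  7.010e+01] [-0.33  0.71  0.47  1.64 -0.4   0.87 -0.05] [ 0.9  0.6 -1.5] 12.417322953788595
lid grip 5881 (np.float64(170.0), np.float64(188.1), np.float64(200.0), [array([629.7,   7.2]), array([41.2, 40.1]), np.float64(30.0)])
plate 13881 (np.float64(150.1), np.float64(160.4), np.float64(168.9), [array([630.2,   5.3]), array([84.8, 72.4]), np.float64(70.0)])
rim 876 (np.float64(80.0), np.float64(89.3), np.float64(91.9), [array([641.1,  35.9]), array([10.7, 62.1]), np.float64(69.9)])
tray 2952 (np.float64(8.0), np.float64(12.2), np.float64(14.7), [array([456.6, 143.6]), array([115.8, 128.8]), np.float64(1.0)])
```

View pics/w2.png

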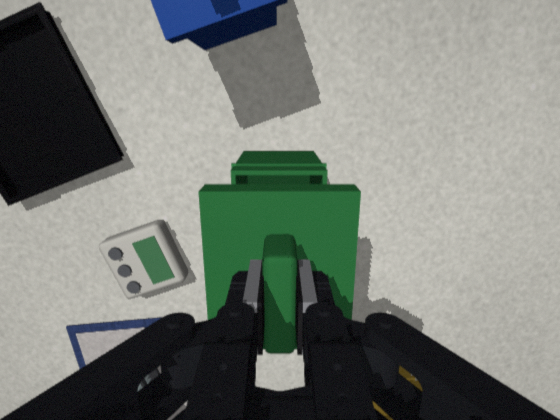

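The wrist view shows the lid held level at (280,260), and the jar below, near (280,172), hasn't moved. The tray is at upper left, around (50,110). I'm carrying the lid there.

Emit:
{"fn": "move_arm", "kwargs": {"steps": [[0,0,2,-0.0145,0.012,0,0.0],[0,0,3.5,-0.029,0.024,0,0.0],[0,0,3.5,-0.029,0.024,0,0.0],[0,0,3.5,-0.029,0.024,0,0.0],[0,0,3.5,-0.029,0.024,0,0.0]]}}

```text
clock: 5.3
eef_pos: [498.5, 117.4, 165.8]
tool_rot: [-3.14, 0.0, 1.505]
force: [-0.2, -0.3, -0.5]
width: 12.7
gripper_force: 59.1
```

Emit:
{"fn": "move_arm", "kwargs": {"steps": [[0,0,3.5,-0.029,0.024,0,0.0],[0,0,1.5,-0.0125,0.01,0,0.0],[0,0,0,0,0,-0.03,0.0],[0,0,0,0,0,-0.02,0.0],[0,0,0,0,0,0,0.0]]}}

```text
clock: 5.8
eef_pos: [457.3, 149.9, 114.3]
tool_rot: [-3.137, 0.002, 1.589]
force: [-0.1, -0.4, -0.3]
width: 12.5
gripper_force: 59.1
```

Run:
```python
from h import *
Q=wr("w3",(("plate",(459,147),65,100,116),("tray rim",(458,147),75,9,17)))
Q=Q[(Q[:,2]>9)&(Q[:,2]<17)&(abs(Q[:,0]-458)<70)&(abs(Q[:,1]-147)<75)]
print(np.percentile(Q,[1,99],axis=0))
```

```text
5.8 [457.3 149.9 114.3] [-1.797e+02  1.000e-01  9.110e+01] [-0.6   0.61  0.33  2.09 -0.38  0.51  0.03] [-0.1 -0.4 -0.3] 12.517237815743636
plate 13642 (np.float64(100.0), np.float64(107.3), np.float64(116.0), [array([457.6, 146.7]), array([72.6, 84.4]), np.float64(0.9)])
tray rim 2597 (np.float64(9.0), np.float64(14.6), np.float64(16.9), [array([459.1, 144.6]), array([114.6, 124.4]), np.float64(0.7)])
[[401.89291666 107.79836468  10.27655337]
 [516.49693213 207.02928418  16.19010655]]
```

View pics/w3.png

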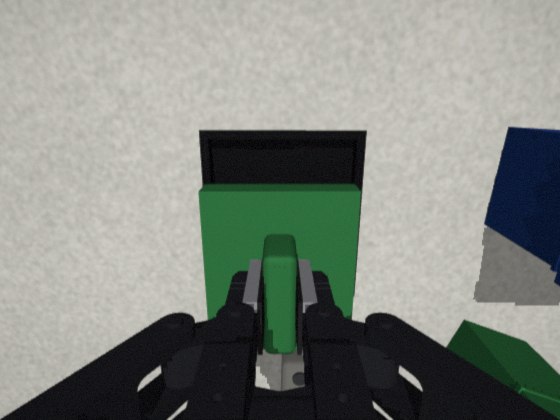

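The lid at (280,250) lies centred over the tray, whose far rim is at row 133, to within about 1.5 mm. I'm lowering it.

Emit:
{"fn": "move_arm", "kwargs": {"steps": [[0,0,0,0.0015,0,-0.02,0.0],[0,0,0,0,0,-0.03,0.0],[0,0,0,0,0,-0.02,0.0],[0,0,0,0,0,-0.01,0.0],[0,0,0,0,0,0,0.0]]}}

```text
clock: 6.35
eef_pos: [460.5, 150.3, 36.0]
tool_rot: [-3.141, 0.0, 1.589]
force: [-0.3, -0.5, 0.7]
width: 13.2
gripper_force: 59.1
```

Emit:
{"fn": "move_arm", "kwargs": {"steps": [[0,0,0,0,0,-0.003,0.0],[0,0,0,0,0,-0.003,0.0],[0,0,0,0,0,-0.002,0.0],[0,0,0,0,0,0,0.0]]}}

```text
clock: 6.75
eef_pos: [460.5, 150.9, 28.5]
tool_rot: [3.141, -0.0, 1.59]
force: [0.2, 0.9, 0.0]
width: 12.4
gripper_force: 59.1
```

Emit:
{"fn": "move_arm", "kwargs": {"steps": [[0,0,0,0,0,-0.002,0.0],[0,0,0,0,0,-0.0015,0.0],[0,0,0,0,0,0,0.0]]}}

```text
clock: 7.05
eef_pos: [460.3, 150.7, 24.7]
tool_rot: [-3.141, 0.0, 1.59]
force: [0.8, 0.2, 0.1]
width: 12.8
gripper_force: 59.1
```

Emit:
{"fn": "move_arm", "kwargs": {"steps": [[0,0,0,0,0,-0.001,0.0],[0,0,0,0,0,0,0.0]]}}

```text
clock: 7.25
eef_pos: [460.3, 150.7, 24.5]
tool_rot: [3.142, -0.001, 1.59]
force: [-1.7, 0.1, 7.7]
width: 12.7
gripper_force: 60.3
```

Contact shows 7.7 N at the expected height, so I'm releasing the lid.

Emit:
{"fn": "move_arm", "kwargs": {"steps": [[0,0,0,0,0,0,0.03],[0,0,0,0,0,0,0.045],[0,0,0,0,0,0,0.045],[0,0,0,0,0,0.01,0.045],[0,0,0,0,0,0.03,0.045]]}}

```text
clock: 7.75
eef_pos: [458.8, 150.2, 62.9]
tool_rot: [-3.137, 0.001, 1.589]
force: [1.3, -0.4, 0.1]
width: 45.2
gripper_force: 0.0
```

Emit:
{"fn": "move_arm", "kwargs": {"steps": [[0,0,0,0,0,0.05,0.045],[0,0,0,0,0,0.05,0.06],[0,0,0,0,0,0.05,0.06],[0,0,0,0,0,0.05,0.06],[0,0,0,0,0,0,0.06]]}}

```text
clock: 8.25
eef_pos: [464.1, 151.3, 270.5]
tool_rot: [3.13, -0.005, 1.589]
force: [0.3, 0.6, -0.2]
width: 59.8
gripper_force: 0.0
```

Run:
```python
from h import *
Q=wr("w4",(("lid grip",(459,147),50,35,52),("plate",(459,147),60,16,25),("tray rim",(458,147),75,9,15),("jar rim",(631,7),60,85,98)))
```

```text
8.25 [464.1 151.3 270.5] [179.3  -0.3  91.1] [-0.74  0.38  0.51  1.93 -0.24  0.88 -0.1 ] [ 0.3  0.6 -0.2] 59.83871931713911
lid grip 524 (np.float64(35.0), np.float64(41.2), np.float64(44.6), [array([455.9, 147. ]), array([13.1, 44.9]), np.float64(1.0)])
plate 17 (np.float64(16.0), np.float64(18.8), np.float64(25.0), [array([454.8, 177.7]), array([59.6, 32.5]), np.float64(45.3)])
tray rim 5939 (np.float64(9.0), np.float64(13.0), np.float64(15.0), [array([454.7, 142. ]), array([114. , 128.2]), np.float64(0.9)])
jar rim 432 (np.float64(85.0), np.float64(87.5), np.float64(89.8), [array([634.7,  22.3]), array([38. , 63.6]), np.float64(70.0)])
```

View pics/w4.png

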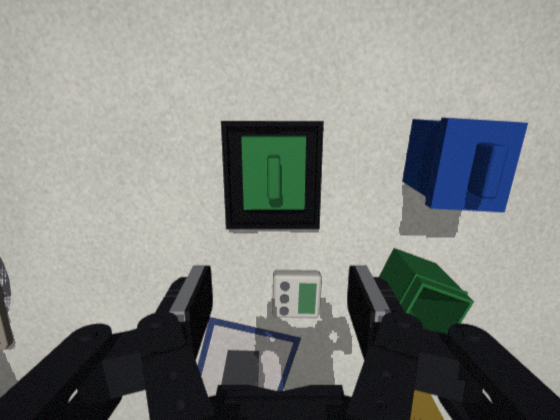

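The lid sits flat and central in the tray at (273,173), and the open jar at (425,295) is undisturbed. I'm going to the rack next.

Emit:
{"fn": "move_arm", "kwargs": {"steps": [[0,0,-0.5,-0.0065,-0.046,0,0.07],[0,0,-0.5,-0.0065,-0.046,0,0.07],[0,0,-0.5,-0.0065,-0.046,0,0.07],[0,0,-0.5,-0.0065,-0.046,0,0.07],[0,0,-0.5,-0.0065,-0.046,0,0.07]]}}

```text
clock: 8.8
eef_pos: [426.2, -80.6, 263.0]
tool_rot: [-3.139, -0.0, 1.546]
force: [1.0, 0.2, 0.9]
width: 69.8
gripper_force: 0.0
```

Emit:
{"fn": "move_arm", "kwargs": {"steps": [[0,0,-0.5,-0.0065,-0.046,0,0.07],[0,0,0,0,-0.005,0,0.07],[0,0,0,0,0,0,0.07],[0,0,0,0,0,0,0.07]]}}

```text
clock: 9.2
eef_pos: [420.9, -128.8, 263.1]
tool_rot: [-3.14, -0.001, 1.539]
force: [0.4, 0.4, -0.3]
width: 69.8
gripper_force: 0.0
```

Run:
```python
from h import *
Q=wr("w5",(("grip",(420,-131),45,155,180),("frame",(420,-131),45,60,95)))
```

```text
9.2 [ 420.9 -128.8  263.1] [-1.799e+02 -1.000e-01  8.820e+01] [-0.2   0.33  0.58  2.04 -0.24  0.84  0.48] [ 0.4  0.4 -0.3] 69.82569720476108
grip 901 (np.float64(155.1), np.float64(169.2), np.float64(171.3), [array([ 419.8, -132.8]), array([33. , 13.2]), np.float64(88.1)])
frame 1395 (np.float64(60.2), np.float64(76.7), np.float64(94.2), [array([ 419.9, -133. ]), array([57.6, 43.9]), np.float64(88.7)])
```

View pics/w5.png

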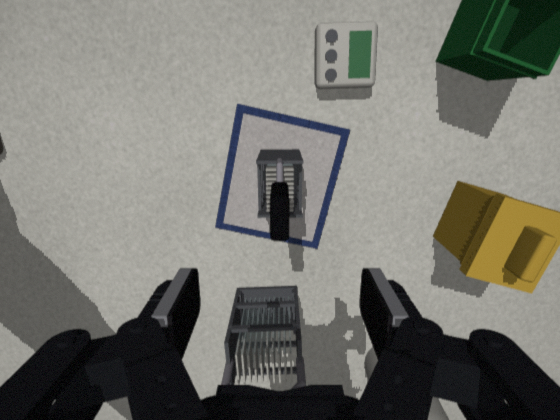

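The small rack stands on the pad, with its grip at (280,205) parallel to the pads. The larger one at (265,330) is the look-alike. The grip centre is (419.8, -132.8), so I'm descending.

Emit:
{"fn": "move_arm", "kwargs": {"steps": [[0,0,0,-0.001,-0.004,-0.03,0.06],[0,0,0,0,0,-0.04,0.06],[0,0,0,0,0,-0.035,0.06],[0,0,0,0,0,-0.02,0.06],[0,0,0,0,0,-0.01,0.06]]}}

```text
clock: 9.75
eef_pos: [419.5, -132.1, 126.9]
tool_rot: [-3.138, -0.001, 1.54]
force: [-0.1, -0.3, 0.4]
width: 60.0
gripper_force: 0.0
```

Emit:
{"fn": "move_arm", "kwargs": {"steps": [[0,0,0,0,0,0,0.03],[0,0,0,0,0,0,0.0],[0,0,0,0,0,0,0.0],[0,0,0,0,0,0,0.0],[0,0,0,0,0,0,0.0]]}}

```text
clock: 10.25
eef_pos: [420.8, -134.2, 129.8]
tool_rot: [3.14, -0.0, 1.538]
force: [-1.8, 0.6, 7.3]
width: 13.1
gripper_force: 58.9
```

Emit:
{"fn": "move_arm", "kwargs": {"steps": [[0,0,0,0,0,0.0,0.0],[0,0,0,0,0,0,0.0],[0,0,0,0,0,0.004,0.0],[0,0,0,0,0,0.008,0.0],[0,0,0,0,0,0,0.0]]}}

```text
clock: 10.75
eef_pos: [421.1, -134.5, 141.8]
tool_rot: [3.14, 0.001, 1.537]
force: [-0.3, -0.4, -1.4]
width: 13.3
gripper_force: 58.4
```

Emit:
{"fn": "move_arm", "kwargs": {"steps": [[0,0,0,0,0,0.015,0.0],[0,0,0,0,0,0.025,0.0],[0,0,0,0,0,0.03,0.0],[0,0,0,0,0,0.02,0.0],[0,0,0,0,0,0.01,0.0]]}}

```text
clock: 11.25
eef_pos: [421.1, -134.5, 242.4]
tool_rot: [3.139, 0.0, 1.537]
force: [0.8, -0.4, -1.9]
width: 13.8
gripper_force: 58.7
```

Emit:
{"fn": "move_arm", "kwargs": {"steps": [[0,0,-1,0.012,0.008,0,0.0],[0,0,-2,0.024,0.016,0,0.0],[0,0,-3,0.03,0.02,0,0.0],[0,0,-3,0.03,0.02,0,0.0],[0,0,-3,0.03,0.02,0,0.0]]}}

```text
clock: 11.75
eef_pos: [546.9, -49.1, 240.1]
tool_rot: [-3.14, -0.0, 1.326]
force: [0.3, -0.2, -1.1]
width: 13.5
gripper_force: 58.7
```

Emit:
{"fn": "move_arm", "kwargs": {"steps": [[0,0,-3,0.03,0.02,0,0.0],[0,0,-2,0.024,0.016,0,0.0],[0,0,-1,0.018,0.012,0,0.0],[0,0,0,0.012,0.008,0,0.0],[0,0,0,0,0,0,0.0]]}}

```text
clock: 12.25
eef_pos: [631.2, 8.0, 239.2]
tool_rot: [-3.14, -0.0, 1.226]
force: [-0.0, -0.1, -1.9]
width: 13.4
gripper_force: 58.8
```

Emit:
{"fn": "move_arm", "kwargs": {"steps": [[0,0,0,0,0,0,0.0],[0,0,0,0,0,0,0.0],[0,0,0,0,0,0,0.0]]}}

```text
clock: 12.55
eef_pos: [629.6, 4.8, 240.9]
tool_rot: [-3.141, 0.0, 1.222]
force: [0.2, -0.3, -1.6]
width: 13.4
gripper_force: 58.8
```

Run:
```python
from h import *
Q=wr("w6",(("frame",(631,7),50,150,190),("jar rim",(631,7),60,87,97),("grip",(631,7),50,225,285)))
for n in("top","scene"):
    p,d=eyes.get_image(n); q=cloud(n,d).reshape(-1,3)
    for a,b in((86,98),(165,200),(262,285)):
        m=q[(abs(q[:,0]-631)<55)&(abs(q[:,1]-7)<55)&(q[:,2]>a)&(q[:,2]<b)]
        if len(m)>5: print(n,a,len(m),[np.round(x,1) for x in cv2.minAreaRect(m[:,:2].astype(np.float32))])
```

```text
12.55 [629.6   4.8 240.9] [-180.    0.   70.] [-0.41  0.66  0.61  1.58 -0.42  1.04 -0.03] [ 0.2 -0.3 -1.6] 13.361242729075109
frame 2444 (np.float64(150.0), np.float64(177.1), np.float64(190.0), [array([629.6,   7.1]), array([55.3, 44.1]), np.float64(70.0)])
jar rim 630 (np.float64(87.0), np.float64(91.4), np.float64(93.6), [array([631.7,   6. ]), array([73.4, 62. ]), np.float64(70.0)])
grip 8652 (np.float64(225.0), np.float64(277.6), np.float64(285.0), [array([628.3,   7.2]), array([34.8, 68. ]), np.float64(57.1)])
top 86 38 [array([613.6, -16.1]), array([37.8, 71.5]), np.float64(39.1)]
top 165 73 [array([623. ,  -8.5]), array([26.6, 46.2]), np.float64(65.5)]
scene 86 104 [array([632.8,  10.2]), array([74. , 67.3]), np.float64(70.2)]
scene 165 326 [array([631.7,  10.1]), array([56.5, 45.4]), np.float64(69.9)]
scene 262 65 [array([638.5,  13.2]), array([20.7, 35.4]), np.float64(23.9)]
```

View pics/w6.png

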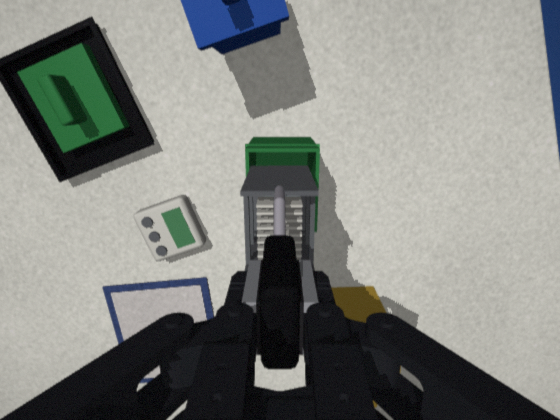

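The wrist view shows the rack at (280,200) above the open jar, whose mouth spans columns 247–319. Both yaws are 70°, and the offset is about 1.6 mm. I'm correcting that and lowering.

Emit:
{"fn": "move_arm", "kwargs": {"steps": [[0,0,0,0.0016,-0.0005,0,0.0],[0,0,0,0,0,-0.01,0.0],[0,0,0,0,0,-0.01,0.0],[0,0,0,0,0,-0.01,0.0],[0,0,0,0,0,-0.008,0.0]]}}

```text
clock: 13.2
eef_pos: [631.3, 5.4, 201.2]
tool_rot: [-3.14, 0.001, 1.223]
force: [1.2, 0.6, -1.9]
width: 13.4
gripper_force: 58.8
```

Run:
```python
from h import *
Q=wr("w7",(("frame",(631,7),50,115,155),("jar rim",(631,7),60,87,94.5)))
```

```text
13.2 [631.3   5.4 201.2] [-179.9    0.    70.1] [-0.39  0.7   0.59  1.61 -0.45  0.97 -0.  ] [ 1.2  0.6 -1.9] 13.357417334421097
frame 3794 (np.float64(115.0), np.float64(146.2), np.float64(155.0), [array([630.2,   7.6]), array([55.8, 44.1]), np.float64(70.0)])
jar rim 1328 (np.float64(87.0), np.float64(90.3), np.float64(94.5), [array([630.4,   5.6]), array([74.3, 62.1]), np.float64(69.8)])
```

Emit:
{"fn": "move_arm", "kwargs": {"steps": [[0,0,0,0,-0.001,-0.015,0.0],[0,0,0,0,0,-0.015,0.0],[0,0,0,0,0,-0.015,0.0],[0,0,0,0,0,-0.01,0.0],[0,0,0,0,0,0,0.0]]}}

```text
clock: 13.75
eef_pos: [630.6, 4.5, 145.6]
tool_rot: [-3.138, 0.001, 1.223]
force: [-0.2, 0.5, -1.5]
width: 13.4
gripper_force: 58.7
```

Emit:
{"fn": "move_arm", "kwargs": {"steps": [[0,0,0,0,0,-0.006,0.0],[0,0,0,0,0,-0.003,0.0],[0,0,0,0,0,-0.002,0.0],[0,0,0,0,0,0,0.0]]}}

```text
clock: 14.15
eef_pos: [632.0, 4.3, 136.8]
tool_rot: [3.142, -0.0, 1.223]
force: [0.1, -0.3, -2.6]
width: 13.5
gripper_force: 58.8
```

Emit:
{"fn": "move_arm", "kwargs": {"steps": [[0,0,0,0,0,-0.003,0.0],[0,0,0,0,0,-0.002,0.0],[0,0,0,0,0,0,0.0]]}}

```text
clock: 14.45
eef_pos: [631.7, 4.3, 131.5]
tool_rot: [-3.141, 0.0, 1.223]
force: [-0.4, -0.0, -2.0]
width: 13.3
gripper_force: 58.8
```

Emit:
{"fn": "move_arm", "kwargs": {"steps": [[0,0,0,0,0,-0.001,0.0],[0,0,0,0,0,0,0.0],[0,0,0,0,0,0,0.0]]}}

```text
clock: 14.75
eef_pos: [632.0, 4.3, 130.9]
tool_rot: [3.142, -0.0, 1.223]
force: [-0.0, 0.1, -2.1]
width: 13.4
gripper_force: 58.8
```

Emit:
{"fn": "move_arm", "kwargs": {"steps": [[0,0,0,0,0,-0.001,0.0],[0,0,0,0,0,0,0.0],[0,0,0,0,0,0,0.0]]}}

```text
clock: 15.05
eef_pos: [631.9, 4.3, 129.8]
tool_rot: [-3.142, -0.0, 1.223]
force: [0.7, -0.9, -2.7]
width: 13.4
gripper_force: 58.8
```

Emit:
{"fn": "move_arm", "kwargs": {"steps": [[0,0,0,0,0,-0.0008,0.0],[0,0,0,0,0,0,0.0]]}}

```text
clock: 15.25
eef_pos: [632.0, 4.3, 129.0]
tool_rot: [3.142, -0.0, 1.223]
force: [-0.1, -0.3, -2.0]
width: 13.1
gripper_force: 59.0
```

Emit:
{"fn": "move_arm", "kwargs": {"steps": [[0,0,0,0,0,-0.001,0.0],[0,0,0,0,0,0,0.0]]}}

```text
clock: 15.45
eef_pos: [632.1, 4.2, 128.9]
tool_rot: [3.141, -0.001, 1.223]
force: [-1.8, 0.4, 4.2]
width: 13.4
gripper_force: 59.8
```

Emit:
{"fn": "move_arm", "kwargs": {"steps": [[0,0,0,0,0,-0.001,0.0],[0,0,0,0,0,0,0.0]]}}

```text
clock: 15.65
eef_pos: [632.2, 4.2, 128.9]
tool_rot: [3.141, -0.001, 1.223]
force: [-3.2, -0.3, 11.1]
width: 13.3
gripper_force: 60.7
```

The rack is seated on the jar floor: the force steps up at the expected height. I'm releasing it and retreating.

Emit:
{"fn": "move_arm", "kwargs": {"steps": [[0,0,0,0,0,0,0.025],[0,0,0,0,0,0,0.04],[0,0,0,0,0,0,0.05],[0,0,0,0,0,0,0.05],[0,0,0,0,0,0.015,0.05]]}}

```text
clock: 16.15
eef_pos: [630.4, 4.5, 140.5]
tool_rot: [-3.138, 0.001, 1.223]
force: [0.7, 0.9, -0.1]
width: 50.1
gripper_force: 0.0
```

Emit:
{"fn": "move_arm", "kwargs": {"steps": [[0,0,0,0,0,0.03,0.05],[0,0,0,0,0,0.04,0.05],[0,0,0,0,0,0.04,0.05],[0,0,0,0,0,0.03,0.05],[0,0,0,0,0,0,0.05]]}}

```text
clock: 16.65
eef_pos: [634.7, 3.2, 288.1]
tool_rot: [3.132, -0.003, 1.223]
force: [0.6, -0.2, -0.3]
width: 50.1
gripper_force: 0.0
```

Emit:
{"fn": "move_arm", "kwargs": {"steps": [[0,0,0,0,0,0,0.05],[0,0,0,0,0,0,0.05]]}}

```text
clock: 16.85
eef_pos: [631.1, 4.5, 281.2]
tool_rot: [-3.14, 0.0, 1.223]
force: [-0.7, -0.4, -0.6]
width: 50.1
gripper_force: 0.0
```

Run:
```python
from h import *
Q=wr("w8",(("grip",(631,7),50,150,180),("frame",(631,7),33,70,86),("jar rim",(631,7),60,87,96),("lid plate",(459,147),60,15,25),("tray",(459,147),75,9,15)))
```

```text
16.85 [631.1   4.5 281.2] [-179.9    0.    70.1] [-0.41  0.62  0.63  1.52 -0.39  1.13 -0.05] [-0.7 -0.4 -0.6] 50.146169176377754
grip 821 (np.float64(150.1), np.float64(167.7), np.float64(169.9), [array([631.9,   4.9]), array([33.3, 13.4]), np.float64(70.1)])
frame 1019 (np.float64(70.0), np.float64(79.3), np.float64(86.0), [array([631.2,   7.8]), array([66.7, 64.1]), np.float64(85.1)])
jar rim 885 (np.float64(87.0), np.float64(91.1), np.float64(95.5), [array([631. ,   5.4]), array([74., 62.]), np.float64(69.8)])
lid plate 4109 (np.float64(15.0), np.float64(16.4), np.float64(24.9), [array([458.1, 152.2]), array([112.4, 106.6]), np.float64(0.4)])
tray 3034 (np.float64(9.0), np.float64(13.2), np.float64(15.0), [array([457.3, 142.7]), array([115.9, 128.4]), np.float64(1.1)])
```

View pics/w8.png

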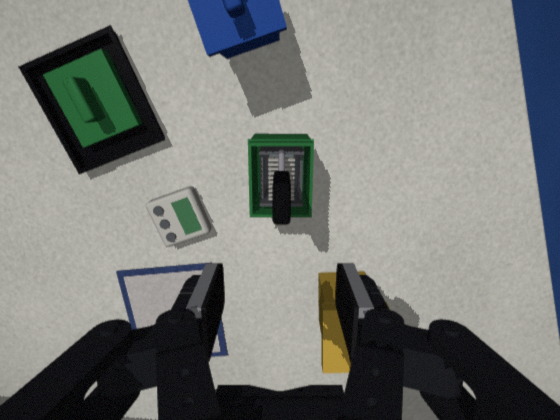

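The rack stands centred and upright in the green jar at (281,180), with its top at z ≈ 169 and so on the floor. The lid is flat in the tray at (92,98) and nothing else has moved.

```bash
python3 -c "from cell import ctrl; print(ctrl.finish_job())"
```

```text
the job is handed in; nothing more can be done
None
```

The job is handed in at about 17 s: the lid lies flat, skirt down, in the drip tray, and the slide rack stands upright on the green jar's floor, released, with nothing else seen to have moved.

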